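Seat a bracket in the weld fixture and hold the spark guard at its mark

TASK

Get this bracket ready for tacking: slide it along its channel in the welding fixture until you feel it seat against the end stop, and let go of it there. Then take the sprung spark guard by the knob on its top, draw it out the same way until its leading edge is in line with the marker post, and keep holding it there: finish with the guard in your grip, because it springs back if released. Leave the hammer, the flat rod case and the square tube offcut where they lie.

Things in the scene. Friction and masses are not known exactly. Their poses are not given: they have to be found in the camera images.
- fixture: Fixed dark steel plate 240 (x) by 310 (y) by 12 mm on the bench. Origin: centre of its underside, z up. Bracket and guard both go towards its +y. Two rails 10 mm high, 54 mm apart inside, form a channel along y centred at x = +45 mm. The guard's rail runs along y at x = -70 mm. Stop, marker, bracket and guard share the fixture's axes.
- bracket: Loose L bracket of 6 mm steel, about 0.25 kg, standing in the channel. Foot 50 (x) by 60 (y) mm; upright leg 50 mm wide (x) at the foot's -y end (mid-plane at y = -27 mm), its top 60 mm above the underside. Origin: centre of the foot's underside, on the plate. The foot's +y edge (toe) meets the stop; it starts 45 to 140 mm short of it.
- bracket_toe (a point): Middle of the lower +y edge of the bracket's foot, 30 mm from the bracket's origin.
- stop: End stop, a fixed dark steel block 50 (x) by 18 (y) by 22 (z) mm in the channel, with a bolt head 5 mm higher on top. Origin at the lower middle of the face that the bracket meets (its -y face); the block extends from there to +y. Sits on the plate.
- guard (a joint): Travel of the spark guard along fixture +y in m: 0 fully back, at most 0.16; its mark lies 0.06 to 0.12 out. A spring pulls it back: 5 N at 0, 0.5 N more per 10 mm, plus 1 N friction. The guard is an upright aluminium sheet 110 mm long (y), 5 mm thick, on a carriage 34 mm wide; sheet top 106 mm above the bench, a small plate amid its top 108 mm.
- guard_edge (a point): Top of the guard's leading (+y) vertical edge, 55 mm in +y from the knob's axis; 106 mm above the bench.
- knob (a point): Upright black cylindrical knob on the middle of the guard's top, diameter 24 mm, on a 6 mm high neck; this point lies on its axis at the underside of the neck, 108 mm above the bench; its top is 46 mm above the point. Rigidly carried by the guard.
- marker: Marker post: fixed steel post 6 by 6 mm, 82 mm tall, on a small 24 mm square clamp foot, standing on the plate beside the guard's rail on the channel side (35 mm from the sheet's plane). Origin under the post's middle, on the plate. The guard is at its mark when its leading edge has the same fixture y as the post's middle.
- hammer: Bystander: hammer about 280 mm long lying beyond the fixture's +x side. Leave it.
- rod_case: Bystander: flat closed case 160 by 60 by 18 mm lying beyond the fixture's +y end. Leave it.
- offcut: Bystander: offcut of square steel tube 40 by 40 by 90 mm lying beyond the fixture's -y end. Leave it.
Things that resemble listed ones, but are neither listed nor needed, are in the scene too. Leave any brown or orange look-alike of the bracket alone.

How it is judged (in metres and radians):
On the way, in this order (a step that is already met when the one before it is completed fails the run):
1. the bracket is pressed against the end stop with more than 1 N (contact force between bracket and stop above 1 N and y of bracket_toe in the frame of stop between -0.003 and 0.003 m and x of bracket_toe in the frame of stop between -0.006 and 0.006 m and z of bracket_toe in the frame of stop below 0.003 m and angle between bracket's own z axis and vertical below 0.06 rad), for 0.02 s.
2. the guard, held by the fingers, has its leading edge in line with the marker post (within 5 mm), the bracket released and still seated (y of guard_edge in the frame of marker between -0.005 and 0.005 m and contact force between the fingers and guard above 2 N and y of bracket_toe in the frame of stop between -0.003 and 0.003 m and x of bracket_toe in the frame of stop between -0.006 and 0.006 m and z of bracket_toe in the frame of stop below 0.003 m and angle between bracket's own z axis and vertical below 0.06 rad and contact force between bracket and the fingers below 0.5 N), for 0.3 s.
At the end, for the whole second after the job is handed in: The bracket stands flat in the channel with its toe within 3 mm of the stop, not touched by the fingers; the guard's leading edge is within 5 mm of the marker post along the fixture's y, at rest, and the fingers hold the guard against the spring with more than 2 N (all of step 2 and velocity of joint guard between -0.02 and 0.02 m/s and linear speed of bracket below 0.02 m/s); the arm keeps its last pose, push and grip.
It fails at once if the hammer is moved more than 20 mm (distance of hammer from where it was at the start of the episode above 0.02 m).
It fails at once if the rod case is moved more than 20 mm (distance of rod_case from where it was at the start of the episode above 0.02 m).
It fails at once if the tube offcut is moved more than 20 mm (distance of offcut from where it was at the start of the episode above 0.02 m).
It also fails if it takes over 51 s, if anything falls off the work surface, if the arm or the gripper's body presses on something with over 40 N, if the wrist force passes 120 N, or if a joint passes its speed limit or range.

ROBOT

A 6-joint arm with a two-finger parallel gripper is mounted at the origin on the work surface. World frame = base frame: x ahead of the robot, y to its left, z up, the work surface at z = 0. Lengths are in mm, angles in degrees, forces in N, time in s.
With the tool pointing down it reaches from about 300 to 850 mm from the base axis. Payload 4.2 kg.
Tool frame: the origin (TCP) lies midway between the tips of the shut fingers; the grasp point (between the pads) lies 19 mm behind it; z points along the fingers, y is the line along which they close (so a half turn about z gives the same grasp; the last joint's range is limited). The gripper opens to 91 mm and grips with 3 to 60 N. Pads are 32 mm wide; open, the fingers measure 118 mm over their backs; the gripper's body (76 mm by 178 mm) begins 60 mm behind the grasp point.
Start: joints at [-72.766, 18.312, 89.639, -0, 72.044, -1.146], TCP at [181.316, -545.681, 213.976] pointing down, gripper open.
Joint ranges: [-177.97, 177.97], [-48.28, 115.42], [12.27, 149.76], [-77.06, 257.06], [2.81, 150.46], [-146.56, 146.56]. Speed limits (degrees/s): [147.25, 147.25, 180, 180, 180, 180].

INTERFACE

Orientations are given as [roll, pitch, yaw] about the fixed x, y, z axes, in that order (R = Rz(yaw) Ry(pitch) Rx(roll)).
In Python, from workcell import state, grab_frame, camera_model, workorder gives the robot as it stands.
- The arm moves only by the tool carry_out, never from a script. Its argument "commands" is a list of rows, each a list of 7 numbers: the turn, a rotation vector about the tool's x, y, z in degrees, then the shift along the tool's x, y, z in mm, then the opening, from -1 (shut) to 1 (fully open). In form: [[ax, ay, az, dx, dy, dz, hand], ...]. A call has 1 to 20 rows; each row is the pose to reach, as a shift and turn from the pose commanded when the call began, along the tool's axes at that moment; what a row does not reach only later rows make up. A row lasts 1/10 s, in which the tool goes at most 50 mm and 8.59 degrees, less where a joint would pass 70% of its speed; a pose out of reach is approached as far as the arm can. A call with a gripper value outside its range is refused whole. The fingers move at their own pace and stop on an object; "force" is the grip in N (left out, the last holds). Time passes only in rows, so rows that repeat a pose let the fingers close. It gives the time, the measured TCP pose, the force, the opening and the grip force at its end, in the units of the state.
- state(): the state, without advancing time (a new reading comes with each control period).
- grab_frame(name): name is "side" or "top"; returns the picture (384x512x3 uint8, red, green, blue); there is no depth.
- camera_model(name): a dict with "fx", "fy", "cx", "cy" (pixels), "origin" and "rotation" of the camera in the world. Camera axes: x right, y up, looking along -z (the intrinsics and any distortion apply to the point x, -y, -z); pixel columns grow to the right and rows downward; lengths in mm; the calibration is good to about 2 mm. A picture is of the moment at which its call begins. camera_model takes no time and is no camera call.
- workorder.job_done(): hands the job in; it is judged then, once.
The state is a dict: "time_s": time; "qpos": joint angles; "qvel": joint speeds; "effort": joint torques, N m; "ee_pos": TCP position; "ee_rot": TCP orientation; "force": force on the tool from outside, world axes, zero at the start; "torque": the same for the moment, N m; "gripper_width": finger opening in mm; "gripper_force": force on a finger pad.
Only numpy, scipy, OpenCV 4.12 (cv2) and the standard library are available. Lean on these libraries where they do the work, as an engineer would, in place of code of your own. Each camera call takes 0.05 s, during which the arm holds its last target. There are 200 camera calls.

## Working session

There is one attempt and no reset: what is moved stays moved. The work goes in short steps, Python scripts to look and compute and a tool call to move; the robot and the scene stay as the last step left them, time stands still between calls to the robot, and variables do not carry over. Pictures are saved under pics/ and viewed, at most 10 in all, crops included, and the job is handed in when it is done.

Besides the shell and the picture viewer there is one more tool, called after ">>>" as name([rows], argument=value, ...), one row to a line, values as JSON. carry_out: Moves the arm, as the interface text tells. Its arguments: {"type":"object","properties":{"commands":{"type":"array"},"force":{"type":"number"}},"required":["commands"]}

```bash
mkdir -p pics
python3 - <<'E'
from workcell import *
import cv2
for n in("top","side"):
    cv2.imwrite(f"pics/{n}0.png",grab_frame(n)[:,:,::-1]); print(n,camera_model(n))
print(state())
E
```

```text
top {'fx': 409.05874256935397, 'fy': 409.05874256935397, 'cx': 258.01393971471674, 'cy': 197.2771881955898, 'origin': array([ 442.89514441,   40.20666372, 1121.22911885]), 'rotation': array([ 1.23518837e+01,  3.27214088e-03, -8.90162846e+01])}
side {'fx': 426.32064181759824, 'fy': 426.32064181759824, 'cx': 253.9898993997409, 'cy': 193.55006074044468, 'origin': array([619.71667015, 817.21777103, 665.57999398]), 'rotation': array([  54.5633519 ,    0.47350208, -176.05143624])}
{'time_s': 0.1, 'qpos': array([-7.27663041e+01,  1.83473027e+01,  8.96964404e+01, -1.30901224e-03,
        7.20448674e+01, -1.14565325e+00]), 'qvel': array([ 0.10945517, -0.06132864, -0.2288096 ,  0.09889964,  0.11380196,
        0.01164052]), 'effort': array([ 4.52720042e-04, -4.13331699e+01, -2.32510096e+01,  7.29586976e-02,
        4.21954854e-02, -4.91246135e-05]), 'ee_pos': array([ 181.16950534, -545.25660695,  213.23129444]), 'ee_rot': array([-1.79911382e+02, -5.27297024e-04,  1.83797532e+01]), 'force': array([-0.27743599, -0.15538321, -0.04668379]), 'torque': array([-0.05023234, -0.00073468,  0.01490664]), 'gripper_force': 0.0, 'gripper_width': 91.39398146092701}
```

View pics/top0.png

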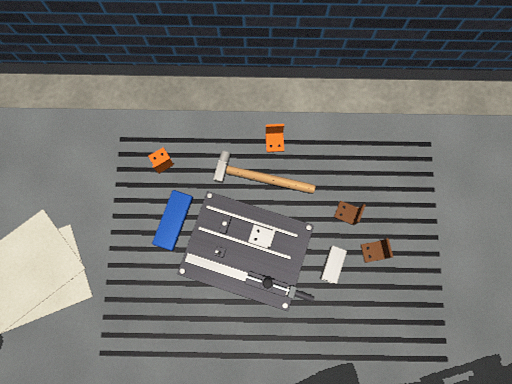

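View pics/side0.png

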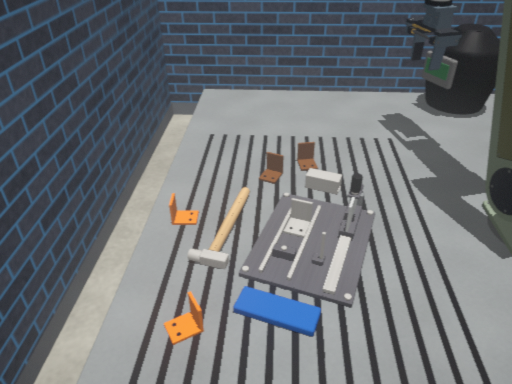

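The top view shows the fixture with its corner screws near (209,196), (309,228), (286,306) and (182,271). The pale bracket is in the channel at (261,236), the stop at (224,224), the marker at (220,252) and the knob at (267,283). The hammer, rod case (172,220) and offcut (334,264) lie around the fixture. Bracket look-alikes are orange at (160,159) and (275,138), and brown at (349,212) and (377,250). I choose the grey one in the channel at (261,236) and will check it in a close crop.

```bash
cat > h.py <<'E'
import numpy as np,cv2
from scipy.spatial.transform import Rotation as R
from workcell import *
def cam(n):
    c=camera_model(n); return c,R.from_euler('xyz',c['rotation'],degrees=True).as_matrix()
def ray(n,u,v):
    c,M=cam(n); return c['origin'],M@np.array([(u-c['cx'])/c['fx'],-(v-c['cy'])/c['fy'],-1])
def onz(n,u,v,z):
    o,d=ray(n,u,v); return o+d*(z-o[2])/d[2]
def proj(n,p):
    c,M=cam(n); q=M.T@(np.array(p)-c['origin']); return np.array([c['cx']-c['fx']*q[0]/q[2],c['cy']+c['fy']*q[1]/q[2]])
def tri(u1,u2):
    A=[];b=[]
    for n,p in(("top",u1),("side",u2)):
        o,d=ray(n,*p); d/=np.linalg.norm(d);P=np.eye(3)-np.outer(d,d);A.append(P);b.append(P@o)
    return np.linalg.lstsq(np.vstack(A),np.hstack(b),rcond=None)[0]
E
python3 - <<'E'
from h import *
t=cv2.imread("pics/top0.png");s=cv2.imread("pics/side0.png")
a=cv2.resize(t[185:315,170:330],None,fx=5,fy=5*.92,interpolation=cv2.INTER_CUBIC)
cv2.imwrite("pics/top1.png",cv2.resize(t[187:312,175:320],None,fx=4.8,fy=4.8,interpolation=cv2.INTER_CUBIC))
cv2.imwrite("pics/side1.png",cv2.resize(s[165:305,235:385],None,fx=4.2,fy=4.2,interpolation=cv2.INTER_CUBIC))
for p in((209,196),(309,228),(286,306),(182,271)):print(onz("top",*p,12))
for p in((289,198),(371,212),(347,297),(245,269)):print(onz("side",*p,12))
E
```

```text
[687.05728499 180.63528192  12.        ]
[602.27154426 -96.25590021  12.        ]
[395.10127968 -33.97525997  12.        ]
[480.76304462 243.94920164  12.        ]
[595.98515742 -83.98259755  12.        ]
[392.76592364 -36.49836837  12.        ]
[481.4859112  241.00020919  12.        ]
[688.38356644 177.37131123  12.        ]
```

View pics/top1.png

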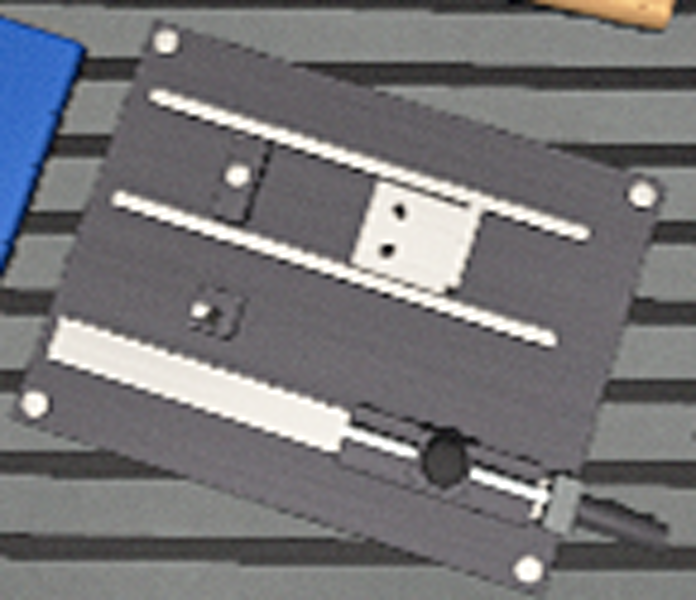

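View pics/side1.png

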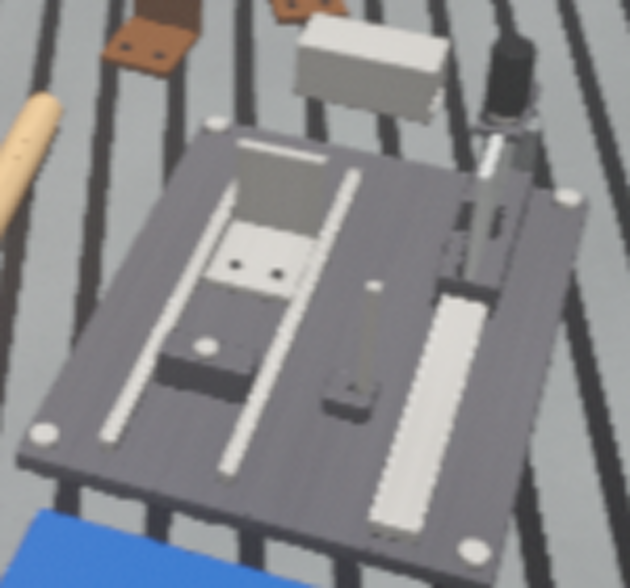

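The crops confirm the grey-white bracket with its upright leg between the rails: foot in top1 at (375,180)–(352,262), leg top in side1 at (240,145)–(326,160). The stop is at top1 (245,185). The marker post's top is at top1 (201,310) / side1 (373,286), and the black knob is at top1 (445,458) / side1 (513,45).

Run:
```python
from h import *
T=lambda x,y:(175+(x+.5)/4.8-.5,187+(y+.5)/4.8-.5)
S=lambda x,y:(235+(x+.5)/4.2-.5,165+(y+.5)/4.2-.5)
tz=lambda x,y,z:onz("top",*T(x,y),z)
sz=lambda x,y,z:onz("side",*S(x,y),z)
a=np.array([tz(*p,13) for p in((165,41),(643,193),(529,569),(35,404))])
b=np.array([sz(*p,13) for p in((217,124),(568,197),(474,551),(44,434))])[[3,0,1,2]]
print(a-b)
m=(a+b)/2;c=m.mean(0)
ey=(m[0]-m[1]+m[3]-m[2]);yaw=np.degrees(np.arctan2(-ey[0],ey[1]))
ex=(m[0]-m[3]+m[1]-m[2]);print("c",c,"yaw",yaw,np.degrees(np.arctan2(ex[1],ex[0])))
Rz=R.from_euler('z',yaw,degrees=True).as_matrix()
c[2]=0
F=lambda p:np.round(Rz.T@(p-c),1)
pr=lambda n,p:print(n,F(p))
pr("toe+x top",tz(375,180,18));pr("toe-x top",tz(352,262,18))
pr("toe side",sz(205,277,18));pr("toe side",sz(295,297,18))
pr("leg top side",sz(240,144,72));pr("leg top side",sz(326,161,72))
pr("legtop top",tz(480,207,72));pr("legtop top",tz(460,292,72))
pr("stop face lower top z12",tz(271,143,12));pr("stop upper edge? z34",tz(247,221,34))
pr("bolt top",tz(237,175,39));pr("bolt side",sz(206,347,39))
pr("stop side upper far edge z34 +y",sz(160,357,34));pr("stop low+y",sz(158,373,12))
pr("marker top",tz(201,310,94));pr("marker side",sz(373,286,94));pr("tri",tri(T(201,310),S(373,286)))
pr("knob top",tz(441,453,154));pr("knob side",sz(514,44,154));pr("knobtri",tri(T(443,455),S(514,44)))
pr("edge top",tz(345,431,106))
# channel check
for p in((156,96),(588,234),(119,198),(551,339)):pr("rail",tz(*p,22))
# dark gray profile: find lines
g=cv2.imread("pics/top0.png").mean(2); gs=cv2.imread("pics/side0.png").mean(2)
from scipy.ndimage import map_coordinates
W=lambda p:c*1+Rz@np.array(p,float)
for z in(12,34):
  print("top z",z,[(y,int(np.mean([map_coordinates(g,np.array([proj("top",W((x,y,z)))[::-1]]).T,order=1)[0] for x in(30,35,40,50,55,60)]))) for y in range(20,130,3)])
print("side34",[(y,int(np.mean([map_coordinates(gs,np.array([proj("side",W((x,y,34)))[::-1]]).T,order=1)[0] for x in(28,32,36,54,58,62)]))) for y in range(20,130,3)])
```

```text
[[0.92349707 5.39063463 0.        ]
 [2.19020847 4.50651683 0.        ]
 [1.6166261  6.18071751 0.        ]
 [0.88889736 5.29583656 0.        ]]
c [542.60297967  72.07551284  13.        ] yaw -17.061739365154416 -16.96089096535463
toe+x top [68.2  5.7 18. ]
toe-x top [20.   3.5 18. ]
toe side [68.6  2.5 18. ]
toe side [17.3  1.4 18. ]
leg top side [ 67.5 -52.6  72. ]
leg top side [ 18.2 -53.8  72. ]
legtop top [ 64.2 -55.8  72. ]
legtop top [ 17.5 -59.4  72. ]
stop face lower top z12 [70.9 69.3 12. ]
stop upper edge? z34 [22.  65.3 34. ]
bolt top [44.1 78.4 39. ]
bolt side [44.3 78.7 39. ]
stop side upper far edge z34 +y [65.6 88.9 34. ]
stop low+y [69.9 78.3 12. ]
marker top [-35.4  66.   94. ]
marker side [-35.1  66.4  94. ]
tri [-35.2  66.   93.7]
knob top [-67.3 -74.2 154. ]
knob side [-70.2 -78.5 154. ]
knobtri [-69.2 -75.5 155.9]
edge top [-71.  -25.2 106. ]
rail [ 74.9 139.3  22. ]
rail [  75.6 -117.8   22. ]
rail [ 13.2 139.5  22. ]
rail [  13.3 -115.3   22. ]
top z 12 [(20, 101), (23, 101), (26, 102), (29, 101), (32, 102), (35, 101), (38, 102), (41, 102), (44, 100), (47, 100
[... 445 characters left out ...]
), (56, 101), (59, 102), (62, 102), (65, 72), (68, 68), (71, 103), (74, 116), (77, 129), (80, 127), (83, 116), (86, 92), (89, 96), (92, 102), (95, 102), (98, 101), (101, 99), (104, 100), (107, 100), (110, 100), (113, 100), (116, 101), (119, 101), (122, 100), (125, 100), (128, 101)]
side34 [(20, 183), (23, 144), (26, 125), (29, 123), (32, 125), (35, 126), (38, 125), (41, 125), (44, 125), (47, 125), (50, 125), (53, 125), (56, 125), (59, 125), (62, 124), (65, 123), (68, 123), (71, 126), (74, 124), (77, 124), (80, 124), (83, 121), (86, 100), (89, 81), (92, 77), (95, 77), (98, 76), (101, 77), (104, 80), (107, 99), (110, 121), (113, 124), (116, 124), (119, 124), (122, 124), (125, 124), (128, 124)]
```

```bash
cat >> h.py <<'E'
C=np.array([542.6,72.08,0]);YAW=-17.0
RF=R.from_euler('z',YAW,degrees=True).as_matrix()
def toW(p): return C+RF@np.array(p,float)
def toF(p): return RF.T@(np.array(p)-C)
def rel(target,yaw):  # shift/turn from present pose
    s=state();M=R.from_euler('xyz',s['ee_rot'],degrees=True)
    D=R.from_euler('xyz',[180,0,yaw],degrees=True)
    return np.round((M.inv()*D).as_rotvec(degrees=True),2),np.round(M.inv().apply(np.array(target)-s['ee_pos']),1)
E
python3 - <<'E'
from h import *
print(toW((44,-54,110)),rel(toW((44,-54,200)),YAW))
print(toW((-69.5,-76,116)))
E
```

```text
[568.88933721   7.57518817 110.        ] (array([-9.000e-02,  3.000e-02,  3.538e+01]), array([ 542.3, -402.4,   13.9]))
[453.9165699   19.72067203 116.        ]
```

>>> carry_out([
  [0, 0, 35.4, 542.3, -402.4, 13.9, 1],
  [0, 0, 35.4, 542.3, -402.4, 13.9, 1],
  [0, 0, 35.4, 542.3, -402.4, 13.9, 1],
  [0, 0, 35.4, 542.3, -402.4, 13.9, 1],
  [0, 0, 35.4, 542.3, -402.4, 13.9, 1],
  [0, 0, 35.4, 542.3, -402.4, 13.9, 1],
  [0, 0, 35.4, 542.3, -402.4, 13.9, 1],
  [0, 0, 35.4, 542.3, -402.4, 13.9, 1],
  [0, 0, 35.4, 542.3, -402.4, 13.9, 1],
  [0, 0, 35.4, 542.3, -402.4, 13.9, 1],
  [0, 0, 35.4, 542.3, -402.4, 13.9, 1],
  [0, 0, 35.4, 542.3, -402.4, 13.9, 1],
  [0, 0, 35.4, 542.3, -402.4, 13.9, 1],
  [0, 0, 35.4, 542.3, -402.4, 13.9, 1],
  [0, 0, 35.4, 542.3, -402.4, 13.9, 1],
  [0, 0, 35.4, 542.3, -402.4, 13.9, 1],
  [0, 0, 35.4, 542.3, -402.4, 13.9, 0],
  [0, 0, 35.4, 542.3, -402.4, 13.9, 0],
  [0, 0, 35.4, 542.3, -402.4, 13.9, 0],
  [0, 0, 35.4, 542.3, -402.4, 13.9, 0],
], force=20)

```text
time_s: 2.1
ee_pos: [568.8, 6.4, 200.3]
ee_rot: [180.0, -0.0, -17.1]
force: [0.1, 0.7, -0.0]
gripper_width: 62.1
gripper_force: 0.0
```

Run:
```python
from h import *
s=state();print(s['time_s'],s['ee_pos'],s['ee_rot'],s['gripper_width'],s['force'],s['qpos'])
print(rel(toW((44,-54,44)),YAW))
```

```text
2.1 [568.7751721    6.38486143 200.29117645] [ 1.79995410e+02 -1.86380322e-02 -1.70941319e+01] 62.07433536724493 [ 0.08861631  0.72726058 -0.00873756] [-5.09572104e-01  1.82561275e+01  9.17522913e+01 -1.03440060e-02
  6.99750290e+01  1.06588101e+02]
(array([ 0.  , -0.02, -0.09]), array([ -0.3,  -1.2, 156.3]))
```

>>> carry_out([
  [0, 0, 0, 0, -1, 30, 0],
  [0, 0, 0, 0, -1, 60, 0],
  [0, 0, 0, 0, -1, 90, 0],
  [0, 0, 0, 0, -1, 115, 0],
  [0, 0, 0, 0, -1, 135, 0],
  [0, 0, 0, 0, -1, 150, 0],
  [0, 0, 0, 0, -1, 156, 0],
  [0, 0, 0, 0, -1, 156, 0],
  [0, 0, 0, 0, -1, 156, 0],
  [0, 0, 0, 0, -1, 156, -1],
  [0, 0, 0, 0, -1, 156, -1],
  [0, 0, 0, 0, -1, 156, -1],
  [0, 0, 0, 0, -1, 156, -1],
  [0, 0, 0, 0, -1, 156, -1],
  [0, 0, 0, 0, -1, 156, -1],
  [0, 0, 0, 0, -1, 156, -1],
])

```text
time_s: 3.7
ee_pos: [569.4, 8.2, 44.1]
ee_rot: [-180.0, -0.0, -17.0]
force: [0.1, 0.6, 2.2]
gripper_width: 5.6
gripper_force: 20.0
```

Run:
```python
from h import *
s=state();print(s['time_s'],s['ee_pos'],toF(s['ee_pos']),s['ee_rot'],s['gripper_width'],s['force'])
cv2.imwrite("pics/side2.png",cv2.resize(grab_frame("side")[100:330,180:430,::-1],None,fx=2.4,fy=2.4))
```

```text
3.7 [569.43788255   8.24369437  44.14846072] [ 44.32912423 -53.2003252   44.14846072] [-1.79992468e+02 -8.71849578e-03 -1.70229910e+01] 5.608422970006397 [0.06658658 0.64161518 2.23177018]
```

View pics/side2.png

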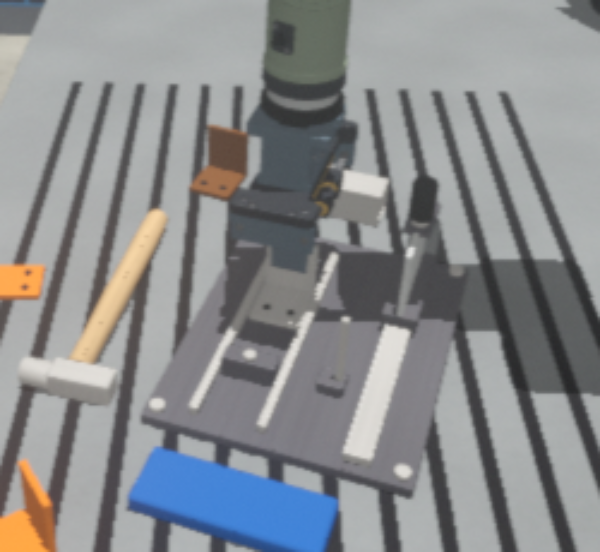

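The picture shows the fingers on the bracket leg at (285,250), and the width of 5.6 mm agrees with the 6 mm leg. Now I'll slide it, with about 65 mm to go.

>>> carry_out([
  [0, 0, 0, 0, -8, 0, -1],
  [0, 0, 0, 0, -18, 0, -1],
  [0, 0, 0, 0, -28, 0, -1],
  [0, 0, 0, 0, -38, 0, -1],
  [0, 0, 0, 0, -46, 0, -1],
  [0, 0, 0, 0, -52, 0, -1],
  [0, 0, 0, 0, -56, 0, -1],
  [0, 0, 0, 0, -58, 0, -1],
  [0, 0, 0, 0, -58, 0, -1],
  [0, 0, 0, 0, -58, 0, -1],
], force=30)

```text
time_s: 4.75
ee_pos: [586.5, 64.0, 44.1]
ee_rot: [-180.0, -0.0, -17.0]
force: [-0.9, -1.8, 4.3]
gripper_width: 5.9
gripper_force: 30.0
```

Run:
```python
from h import *
s=state();print(s['time_s'],toF(s['ee_pos']),s['ee_rot'],s['gripper_width'],RF.T@s['force'])
```

```text
4.75 [44.28825843  5.13190727 44.14812848] [-1.79958455e+02 -9.46348416e-03 -1.70306066e+01] 5.909607373983009 [-0.33242125 -1.97198208  4.2704003 ]
```

>>> carry_out([
  [0, 0, 0, 0, -1, 0, -1],
  [0, 0, 0, 0, -2, 0, -1],
  [0, 0, 0, 0, -3, 0, -1],
  [0, 0, 0, 0, -3, 0, -1],
  [0, 0, 0, 0, -3, 0, -1],
])

```text
time_s: 5.25
ee_pos: [587.1, 66.0, 44.1]
ee_rot: [180.0, 0.0, -17.0]
force: [-2.3, -4.3, 5.0]
gripper_width: 5.9
gripper_force: 30.0
```

Run:
```python
from h import *
s=state();print(s['time_s'],toF(s['ee_pos']),s['ee_rot'],s['gripper_width'],RF.T@s['force'])
```

```text
5.25 [44.32436692  7.14806074 44.14241945] [ 1.79958466e+02  7.87459401e-04 -1.70320739e+01] 5.913312918234753 [-0.96468616 -4.77669008  4.9847797 ]
```

>>> carry_out([
  [0, 0, 0, 0, -1, 0, -1],
  [0, 0, 0, 0, -1, 0, -1],
  [0, 0, 0, 0, -1, 0, -1],
])

```text
time_s: 5.55
ee_pos: [587.4, 66.9, 44.1]
ee_rot: [180.0, -0.0, -17.0]
force: [-1.6, -4.4, 5.5]
gripper_width: 5.8
gripper_force: 30.0
```

>>> carry_out([
  [0, 0, 0, 0, -1, 0, -1],
  [0, 0, 0, 0, -1, 0, -1],
  [0, 0, 0, 0, -1, 0, -1],
])

```text
time_s: 5.85
ee_pos: [587.7, 67.8, 44.1]
ee_rot: [180.0, -0.0, -17.0]
force: [-1.2, -4.6, 4.6]
gripper_width: 6.1
gripper_force: 30.0
```

>>> carry_out([
  [0, 0, 0, 0, -1, 0, -1],
  [0, 0, 0, 0, -1, 0, -1],
  [0, 0, 0, 0, -1, 0, -1],
])

```text
time_s: 6.15
ee_pos: [588.0, 68.8, 44.1]
ee_rot: [180.0, -0.0, -17.0]
force: [-1.0, -4.9, 5.9]
gripper_width: 5.7
gripper_force: 30.0
```

Position is still advancing at a steady ~5 N, so that is friction; continuing.

>>> carry_out([
  [0, 0, 0, 0, -1, 0, -1],
  [0, 0, 0, 0, -1, 0, -1],
  [0, 0, 0, 0, -1, 0, -1],
])

```text
time_s: 6.45
ee_pos: [588.3, 69.7, 44.2]
ee_rot: [180.0, -0.0, -17.0]
force: [-1.3, -5.7, 5.3]
gripper_width: 6.5
gripper_force: 30.0
```

>>> carry_out([
  [0, 0, 0, 0, -1, 0, -1],
  [0, 0, 0, 0, -1, 0, -1],
  [0, 0, 0, 0, -1, 0, -1],
])

```text
time_s: 6.75
ee_pos: [588.6, 70.6, 44.2]
ee_rot: [179.9, -0.0, -17.0]
force: [-1.9, -4.9, 5.0]
gripper_width: 5.8
gripper_force: 30.0
```

>>> carry_out([
  [0, 0, 0, 0, -1, 0, -1],
  [0, 0, 0, 0, -1, 0, -1],
  [0, 0, 0, 0, -1, 0, -1],
])

```text
time_s: 7.05
ee_pos: [588.6, 70.7, 44.2]
ee_rot: [179.9, 0.0, -17.0]
force: [-1.7, -8.3, 4.5]
gripper_width: 5.7
gripper_force: 30.0
```

>>> carry_out([
  [0, 0, 0, 0, -1, 0, -1],
  [0, 0, 0, 0, -1, 0, -1],
  [0, 0, 0, 0, -1, 0, -1],
])

```text
time_s: 7.35
ee_pos: [588.6, 70.8, 44.3]
ee_rot: [179.8, 0.0, -17.0]
force: [-3.2, -11.0, 8.0]
gripper_width: 5.4
gripper_force: 30.0
```

Run:
```python
from h import *
s=state();print(s['time_s'],toF(s['ee_pos']),s['ee_rot'],s['gripper_width'],RF.T@s['force'])
```

```text
7.35 [44.34870983 12.22750484 44.30803321] [ 1.79771218e+02  1.53492746e-02 -1.69959942e+01] 5.391505534954143 [  0.11392429 -11.48624268   8.04696885]
```

Seated: the toe reads fixture y = 69.2 against an estimated stop at about 69.3, and the force is rising without motion. Relieve the push, release and lift.

>>> carry_out([
  [0, 0, 0, 0, 1, 0, -1],
  [0, 0, 0, 0, 1.5, 0, -1],
  [0, 0, 0, 0, 1.5, 0, 0],
  [0, 0, 0, 0, 1.5, 0, 0],
  [0, 0, 0, 0, 1.5, 0, 0],
  [0, 0, 0, 0, 1.5, 0, 0],
  [0, 0, 0, 0, 1.5, 0, 0],
  [0, 0, 0, 0, 1.5, -10, 0],
  [0, 0, 0, 0, 1.5, -30, 0],
  [0, 0, 0, 0, 1.5, -60, 0],
  [0, 0, 0, 0, 1.5, -95, 0],
  [0, 0, 0, 0, 1.5, -135, 0],
  [0, 0, 0, 0, 1.5, -156, 0],
  [0, 0, 0, 0, 1.5, -156, 0],
  [0, 0, 0, 0, 1.5, -156, 0],
])

```text
time_s: 8.85
ee_pos: [588.6, 71.8, 200.3]
ee_rot: [-180.0, -0.0, -17.0]
force: [-0.0, 0.4, -0.6]
gripper_width: 45.7
gripper_force: 0.0
```

Run:
```python
from h import *
s=state();print(s['time_s'],toF(s['ee_pos']),s['ee_rot'],s['gripper_width'],RF.T@s['force'])
print(rel(toW((-69.5,-76,200)),YAW))
```

```text
8.85 [ 44.05140128  13.12793729 200.26961364] [-1.79992213e+02 -2.55505935e-02 -1.70173165e+01] 45.65551350372129 [-0.1153882   0.34543943 -0.59195968]
(array([-0.01, -0.03, -0.02]), array([-113.5,   89.2,    0.2]))
```

>>> carry_out([
  [0, 0, 0, -28, 22, 0, 0],
  [0, 0, 0, -56, 44, 0, 0],
  [0, 0, 0, -84, 66, 0, 0],
  [0, 0, 0, -104, 82, 0, 0],
  [0, 0, 0, -113, 89, 0, 0.1],
  [0, 0, 0, -113.5, 89.5, 0, 0.1],
  [0, 0, 0, -113.5, 89.5, 0, 0.1],
  [0, 0, 0, -113.5, 89.5, 20, 0.1],
  [0, 0, 0, -113.5, 89.5, 40, 0.1],
  [0, 0, 0, -113.5, 89.5, 60, 0.1],
  [0, 0, 0, -113.5, 89.5, 75, 0.1],
  [0, 0, 0, -113.5, 89.5, 82, 0.1],
  [0, 0, 0, -113.5, 89.5, 82, 0.1],
  [0, 0, 0, -113.5, 89.5, 82, 0.1],
])

```text
time_s: 10.25
ee_pos: [455.1, 19.5, 118.3]
ee_rot: [-180.0, -0.0, -17.0]
force: [0.2, -0.3, 0.2]
gripper_width: 50.7
gripper_force: 0.0
```

>>> carry_out([
  [0, 0, 0, 0, 0, 0, -1],
  [0, 0, 0, 0, 0, 0, -1],
  [0, 0, 0, 0, 0, 0, -1],
  [0, 0, 0, 0, 0, 0, -1],
  [0, 0, 0, 0, 0, 0, -1],
  [0, 0, 0, 0, 0, 0, -1],
], force=35)

```text
time_s: 10.85
ee_pos: [454.3, 19.3, 118.4]
ee_rot: [-180.0, -0.0, -17.0]
force: [-0.3, -1.1, 2.5]
gripper_width: 23.1
gripper_force: 35.0
```

Run:
```python
from h import *
s=state();print(s['time_s'],toF(s['ee_pos']),s['ee_rot'],s['gripper_width'],RF.T@s['force'])
a=cv2.resize(grab_frame("side")[150:310,220:400,::-1],None,fx=2.1,fy=2.1);b=cv2.resize(grab_frame("top")[187:312,170:330,::-1],None,fx=2.5,fy=2.5)
h=max(a.shape[0],b.shape[0]);f=lambda i:cv2.copyMakeBorder(i,0,h-i.shape[0],0,0,0)
cv2.imwrite("pics/c3.png",np.hstack([f(a),f(b)]))
```

```text
10.85 [-69.04481003 -76.30380884 118.42215199] [-1.79999475e+02 -3.92268945e-02 -1.70176573e+01] 23.12854227840956 [ 0.04799099 -1.10765318  2.53958598]
```

View pics/c3.png

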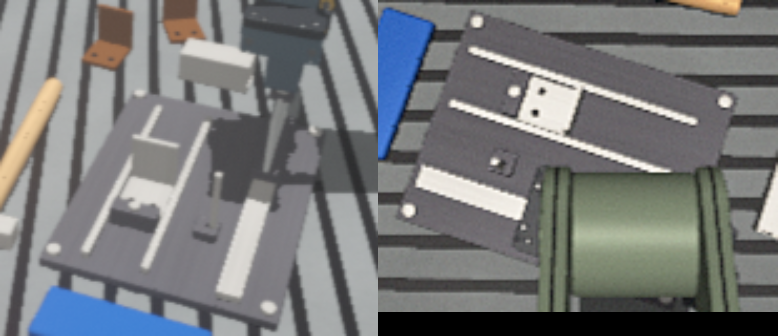

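The view shows the bracket against the stop at (525,100) and the fingers on the knob (width 23 mm). Guard edge reads y = -21.3 and the marker 66, so I draw it about 87 mm.

>>> carry_out([
  [0, 0, 0, 0, -3, 0, -1],
  [0, 0, 0, 0, -8, 0, -1],
  [0, 0, 0, 0, -15, 0, -1],
  [0, 0, 0, 0, -24, 0, -1],
  [0, 0, 0, 0, -33, 0, -1],
  [0, 0, 0, 0, -42, 0, -1],
  [0, 0, 0, 0, -51, 0, -1],
  [0, 0, 0, 0, -60, 0, -1],
  [0, 0, 0, 0, -68, 0, -1],
  [0, 0, 0, 0, -75, 0, -1],
  [0, 0, 0, 0, -80, 0, -1],
  [0, 0, 0, 0, -84, 0, -1],
  [0, 0, 0, 0, -86, 0, -1],
  [0, 0, 0, 0, -87, 0, -1],
  [0, 0, 0, 0, -87.5, 0, -1],
  [0, 0, 0, 0, -87.5, 0, -1],
  [0, 0, 0, 0, -87.5, 0, -1],
  [0, 0, 0, 0, -87.5, 0, -1],
])

```text
time_s: 12.75
ee_pos: [479.4, 100.8, 118.4]
ee_rot: [179.7, -0.0, -17.0]
force: [-1.4, -8.4, 6.6]
gripper_width: 23.5
gripper_force: 35.0
```

Run:
```python
from h import *
s=state();print(s['time_s'],toF(s['ee_pos']),s['ee_rot'],s['gripper_width'],s['gripper_force'],RF.T@s['force'])
A=grab_frame("side");B=grab_frame("top");cv2.imwrite("pics/s4raw.png",A[:,:,::-1]);cv2.imwrite("pics/t4raw.png",B[:,:,::-1])
a=cv2.resize(A[200:300,270:370,::-1],None,fx=4,fy=4,interpolation=cv2.INTER_CUBIC);b=cv2.resize(B[210:290,170:270,::-1],None,fx=4,fy=4,interpolation=cv2.INTER_CUBIC)
h=max(a.shape[0],b.shape[0]);f=lambda i:cv2.copyMakeBorder(i,0,h-i.shape[0],0,0,0)
cv2.imwrite("pics/c4.png",np.hstack([f(a),f(b)]))
for n,o in(("side",(270,200)),("top",(170,210))):
  for y in (61,66,71): print(n,y,(proj(n,toW((-70,y,106)))-o+.5)*4)
```

```text
12.75 [-68.83459015   8.97892116 118.41307806] [ 1.79743514e+02 -4.49395924e-02 -1.69515705e+01] 23.45869592651915 35.02094328403473 [ 1.08720126 -8.42122762  6.63166049]
side 61 [288.55063142 123.97078568]
side 66 [286.54030825 130.05533715]
side 71 [284.51204124 136.19419841]
top 61 [175.04062614 221.75537379]
top 66 [167.34366576 219.20697518]
top 71 [159.6517746  216.66025494]
```

View pics/c4.png

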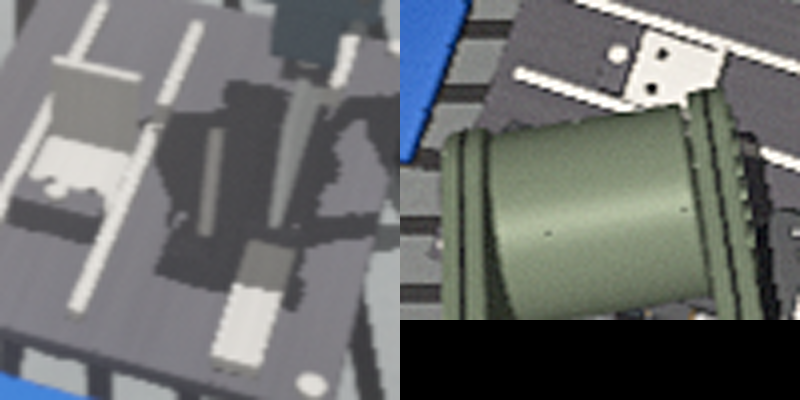

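The crop shows the guard edge at about (285,130) beside the post (213,130), with the bracket still at the stop. TCP y = 9.0 puts the edge at 64.0 against 66, so I'll add 2 mm.

>>> carry_out([
  [0, 0, 0, 0, -1, 0, -1],
  [0, 0, 0, 0, -2, 0, -1],
  [0, 0, 0, 0, -2, 0, -1],
  [0, 0, 0, 0, -2, 0, -1],
  [0, 0, 0, 0, -2, 0, -1],
  [0, 0, 0, 0, -2, 0, -1],
  [0, 0, 0, 0, -2, 0, -1],
  [0, 0, 0, 0, -2, 0, -1],
])

```text
time_s: 13.65
ee_pos: [479.9, 102.6, 118.4]
ee_rot: [179.7, -0.0, -17.0]
force: [-1.7, -9.5, 7.1]
gripper_width: 23.5
gripper_force: 35.0
```

Run:
```python
from h import *
s=state();print(s['time_s'],toF(s['ee_pos']),s['gripper_width'],s['gripper_force'],RF.T@s['force'],s['qvel'].round(2))
g=cv2.cvtColor(grab_frame("side"),cv2.COLOR_RGB2GRAY).astype(float);g0=cv2.imread("pics/side0.png",0).astype(float)
# brightness up the sheet centreline: leading edge (z 40..106) then top surface (y going back)
from scipy.ndimage import map_coordinates as mc
for im,e in((g0,-21.3),(g,toF(s['ee_pos'])[1]+55)):
  at=lambda y,z:int(mc(im,proj("side",toW((-70,y,z)))[::-1][:,None],order=1)[0])
  print(round(e,1),[at(e,z) for z in range(40,107,6)],[(d,at(e-d,106)) for d in range(-9,25,3)])
  print(proj("side",toW((-70,e,106))))
```

```text
13.65 [-68.8471257   10.90321552 118.38766217] 23.46162962142137 35.02174615859985 [ 1.10482679 -9.56802502  7.05160693] [ 0.03 -0.07  0.01  0.14  0.01  0.01]
-21.3 [125, 132, 129, 131, 132, 131, 130, 130, 126, 134, 134, 156] [(-9, 131), (-6, 133), (-3, 137), (0, 156), (3, 189), (6, 213), (9, 215), (12, 214), (15, 213), (18, 215), (21, 214), (24, 214)]
[349.31458869 207.25728754]
65.9 [131, 140, 136, 134, 139, 136, 134, 137, 135, 132, 135, 132] [(-9, 124), (-6, 130), (-3, 135), (0, 132), (3, 132), (6, 132), (9, 135), (12, 133), (15, 131), (18, 134), (21, 134), (24, 134)]
[341.14484785 231.9842615 ]
```

The initial image's edge transition falls within 2 mm of the model (inside the side camera's known bias), so the guard edge at 65.9 against the marker at 66 is good. Handing in.

```bash
python3 -c "
from workcell import workorder
print(workorder.job_done())"
```

```text
the job is handed in; nothing more can be done
None
```

I seated the bracket against the end stop and released it. The guard is held by its knob with its edge measured 0.1 mm from the marker post, and the job is handed in; no verdict came back.

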